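# Offer the ball dish to the seat on the left

### The job

A round wooden dish with a loose steel ball in its hollow stands under the low drying shelf. Take the dish by its upright grip, draw it straight out from under the shelf without knocking shelf or bottles, lift it clear to about 15 cm above the table, and, staying in front of the shelf, turn it a quarter turn anticlockwise (seen from above) so that its thumb tab points left along the shelf's front edge, offered to the person in the chair. Keep the dish level and the ball inside the dark ring in the middle all the time, do not touch the ball, and finish while still holding the dish there, still and level.

Things in the scene. Friction and masses are not known exactly. Their poses are not given: they have to be found in the camera images.
- shelf: Low plywood drying shelf on four thin legs, fixed, three flat tiles on its top. Origin on the table, 25 mm behind its front edge, midway across. x points into the shelf, y left along the front edge, z up. Board: x -25 to +85 mm, y -120 to +120 mm, underside 55, top 65 mm high (71 with tiles). Legs 12 mm thick (feet 18) at y +-108, x -10 and +70 mm.
- dish: Loose round wooden dish, about 0.2 kg, 130 mm across, rim 19 mm high. Origin: centre of the underside; z up; x points from the upright grip through the middle to the thumb tab. The neck to the grip (30 wide, 14 mm high) and grip end 127 mm from the centre at -x. Starts under the shelf, within 20 mm of the shelf's origin, grip in front, its x within 0.06 rad of the shelf's x.
- grip (a point): Point to hold inside the upright grip, 115 mm from the dish's centre along its -x, 55 mm above its underside; axes as the dish. The grip is a wooden block 18 mm thick along the dish's x and 36 mm wide along its y, top 75 mm above the underside; fingers can close along x or y. About 80 mm is free between grip and shelf edge.
- tab (a point): Outer end of the thumb tab (36 mm wide, 7 mm thick), 85 mm from the dish's centre along its +x, on the far side from the grip. Axes as the dish.
- dish_middle (a point): Lowest point of the dish's hollow, 5 mm above its underside, centre of the dark ring (50 mm in diameter) in which the ball must stay. The hollow is a shallow bowl with a 200 mm radius of curvature. Axes as the dish.
- ball_center (a point): Centre of the loose steel ball, 24 mm in diameter, about 30 g, 12 mm above dish_middle at rest. It rolls freely: disturbed, it swings with a period of about 1 s, and it rolls to the low side if the dish tilts.
- bottle_left: Loose white screw-cap bottle, 55 mm across, 104 mm tall, standing to the left of the way out, about 0.15 m from its middle line; leave it alone. Origin: centre of its underside, z up.
- bottle_right: The like bottle to the right of the way out, about 0.15 m from its middle line; leave it alone. Origin: centre of its underside, z up.
- ball: The same steel ball as a body; its origin turns as it rolls, use ball_center for its place.

How it is judged:
On the way:
1. the dish is drawn out in front of the shelf, level, with the ball in the ring (x of dish in the frame of shelf below -0.112 m and angle between dish's own z axis and vertical below 0.14 rad and distance between ball_center and dish_middle below 0.029 m), for 0.1 s.
At the end, for the whole second after the job is handed in: The fingers hold the dish still in front of the shelf with its underside 11 to 21 cm above the table, within 5 degrees of level, its tab pointing left within 0.17 rad of the shelf's front edge (y of the shelf), the ball inside the ring (its centre less than 29 mm from the middle of the hollow) (height (world z) of dish between 0.11 and 0.21 m and angle between dish's own z axis and vertical below 0.087 rad and angle between the x axis of dish and the y axis of shelf, either way round below 0.17 rad and y of shelf in the frame of dish below -0.08 m and x of dish in the frame of shelf below -0.112 m and distance between ball_center and dish_middle below 0.029 m and linear speed of dish below 0.03 m/s and angular speed of dish below 0.15 rad/s and contact force between the fingers and dish above 2 N); the arm keeps its last pose, push and grip.
It fails at once if the ball leaves the ring in the middle of the dish (distance between ball_center and dish_middle above 0.031 m).
It fails at once if the dish is tilted more than 9 degrees (angle between dish's own z axis and vertical above 0.157 rad).
It fails at once if the shelf is knocked (contact force between shelf and dish above 2 N or contact force between shelf and the arm above 2 N or contact force between shelf and the fingers above 2 N).
It fails at once if a bottle is moved or tipped (distance of any of bottle_left, bottle_right from where it was at the start of the episode above 0.015 m or angle between any of bottle_left, bottle_right's own z axis and vertical above 0.3 rad).
It fails at once if the ball is touched by the robot (contact force between ball and the fingers above 0.3 N or contact force between ball and the arm above 0.3 N).
It also fails if it takes over 58 s, if anything falls off the work surface, if the arm or the gripper's body presses on something with over 40 N, if the wrist force passes 120 N, or if a joint passes its speed limit or range.

### The arm

A 6-joint arm with a two-finger parallel gripper is mounted at the origin on the work surface; the furniture and walls round the work are solid. World frame = base frame: x ahead of the robot, y to its left, z up, the work surface at z = 0. Lengths are in m, angles in rad, forces in N, time in s.
With the tool pointing down it reaches from about 0.375 to 0.9 m from the base axis. Payload 3.1 kg.
Tool frame: the origin (TCP) lies at the centre of the arm's flange, where the gripper is bolted on; the fingertips stand robot.tip_extent ahead of it and the grasp point (between the pads) lies 164 mm ahead of it (robot.tip_extent is the distance from the TCP to the fingertips, in m); z points along the fingers, y is the line along which they close (so a half turn about z gives the same grasp; the last joint's range is limited). The gripper opens to 87 mm and grips with 3 to 60 N. Pads are 19 mm wide; open, the fingers measure 117 mm over their backs; the gripper's body (75 mm by 190 mm) begins 51 mm behind the grasp point.
Start: joints at [-0.178, 0.527, 1.433, -0, 1.181, -0.178], TCP at [0.625, 0, 0.405] pointing down, gripper open.
Joint ranges: [-3.08, 3.08], [-0.75, 2.2], [0.22, 2.44], [-1.43, 4.57], [0, 2.65], [-2.85, 2.85]. Speed limits (rad/s): [2.79, 2.79, 3.14, 3.14, 3.14, 3.14].

### API

Orientations are given as a unit quaternion [x, y, z, w].
In Python, from rig import get_obs, camera, hand_in, cut_out, robot gives the robot as it stands.
- The arm moves only by the tool step_arm, never from a script. Its argument "rows" is a list of rows, each a list of 6 numbers: the shift along the world's x, y, z in m, then the turn, a rotation vector about the world's x, y, z in degrees. A call has 1 to 12 rows; each row shifts and turns the commanded pose from where the row before left it; what a row does not reach is not made up. A row lasts 1/8 s, in which the tool goes at most 62.5 mm and 10.7 degrees, less where a joint would pass 70% of its speed; a pose out of reach is approached as far as the arm can. A call is refused whole if a number of a shift passes 0.0625 or a number of a turn 10.7, either way. A call with a gripper value outside its range is refused whole. "jaw" is the finger opening in m, from 0 to 0.087, set as the call begins (left out, the last holds). The fingers move at their own pace and stop on an object; "squeeze" is the grip in N (left out, the last holds). Time passes only in rows, so rows that do not move let the fingers close. It gives the time, the measured TCP pose, the force, the opening and the grip force at its end, in the units of the state.
- get_obs(): the state, without advancing time (a new reading comes with each control period).
- camera(name): name is "scene" or "side" or "wrist"; returns a dict with "pixels" (480x640x3 uint8, blue, green, red), "depth" (480x640 float32, m along the optical axis (not along the pixel's ray), 0 where there is no reading), "fov_y" (degrees; the focal length in pixels is half the picture's height over the tangent of half this angle, whatever the lens; pixels are square), "cx", "cy" (the principal point, pixels), "k1" (the pictures are not rectified: a ray, as slopes to the right and down, at radius r is drawn at 1 + k1 r^2 times it, then the intrinsics apply), "extrinsics" (4x4, takes a point from camera to world coordinates); the wrist camera has in their place "mount" (4x4, takes a point from camera to tool coordinates, whose origin is the TCP and whose axes are the flange's). Camera axes: x right, y up, looking along -z (the intrinsics and any distortion apply to the point x, -y, -z); pixel columns grow to the right and rows downward; lengths in m; the calibration is good to about 2 mm. A picture is of the moment at which its call begins: read the wrist's pose just before it.
- hand_in(): hands the job in; it is judged then, once.
Trained networks look in the newest picture that a camera, given by its name, has taken for a name from the list of things; names that differ only in an ending like _2 or _b are one class to them, and where a whole thing is asked for, a point or a joint stands for the part that bears it (a point fixed in the world has none). Each returns a list of dicts, best first, with "confidence" (0 to 1); they miss things now and then, are a little off and sometimes report something else, mostly with a low value. They report only what shows in the picture. A call takes as long as a camera call.
- cut_out(label, camera): "region" (480x640 bool, what is visible of it) and "extent" ([centre column, centre row, width, height] in pixels, round what is visible of it).
The state is a dict: "time": time; "q": joint angles; "joint_velocities": joint speeds; "joint_torque": joint torques, N m; "position": TCP position; "tool_rot": TCP orientation; "ft_force": force on the tool from outside, world axes, zero at the start; "moment": the same for the moment, N m; "grip_width": finger opening in m; "grip_force": force on a finger pad.
Only numpy, scipy, OpenCV 4.12 (cv2) and the standard library are available. Lean on these libraries where they do the work, as an engineer would, in place of code of your own. Each camera call takes 0.05 s, during which the arm holds its last target. There are 200 camera calls.

## Working session

There is one attempt and no reset: what is moved stays moved. The work goes in short steps, Python scripts to look and compute and a tool call to move; the robot and the scene stay as the last step left them, time stands still between calls to the robot, and variables do not carry over. Pictures are saved under pics/ and viewed, at most 10 in all, crops included, and the job is handed in when it is done.

Besides the shell and the picture viewer there is one more tool, called after "Request:" as name([rows], argument=value, ...), one row to a line, values as JSON. step_arm: Moves the arm, as the interface text tells. Its arguments: {"type":"object","properties":{"rows":{"type":"array"},"jaw":{"type":"number"},"squeeze":{"type":"number"}},"required":["rows"]}

```bash
ls; mkdir -p pics
cat > h.py <<'E'
import numpy as np,cv2
from rig import *
from scipy.spatial.transform import Rotation as R
def grab(n):
    o=get_obs(); c=camera(n)
    if 'extrinsics' in c: T=np.array(c['extrinsics'])
    else:
        B=np.eye(4);B[:3,:3]=R.from_quat(o['tool_rot']).as_matrix();B[:3,3]=o['position'];T=B@np.array(c['mount'])
    return c,T
def cloud(c,T):
    f=240/np.tan(np.radians(c['fov_y'])/2)
    K=np.array([[f,0,c['cx']],[0,f,c['cy']],[0,0,1.]])
    u,v=np.meshgrid(np.arange(640.),np.arange(480.))
    p=cv2.undistortPoints(np.stack([u,v],-1).reshape(-1,1,2),K,np.array([c['k1'],0,0,0.])).reshape(480,640,2)
    d=c['depth']
    P=np.stack([p[...,0]*d,-p[...,1]*d,-d],-1)
    W=P@T[:3,:3].T+T[:3,3]; W[d<=0]=np.nan
    return W
E
python3 - <<'E'
from h import *
print(get_obs())
ims=[]
for n in ['scene','side','wrist']:
    c,T=grab(n); W=cloud(c,T); cv2.imwrite(f'pics/{n}0.png',c['pixels']); np.save(f'{n}0.npy',W)
    print(n,T[:3,3].round(3),c['fov_y'])
    for l in ['shelf','dish','grip','tab','ball','bottle_left','bottle_right']:
        for r in cut_out(l,n)[:2]:
            w=W[r['region']];w=w[~np.isnan(w[:,0])]
            if len(w): print(l,round(r['confidence'],2),np.round(r['extent']),len(w),np.percentile(w,[2,50,98],axis=0).round(3).tolist())
E
```

```text
pics
{'time': 0.0, 'q': array([-1.78508482e-01,  5.28466160e-01,  1.43389980e+00,  4.25496830e-05,
        1.18138741e+00, -1.78484966e-01]), 'joint_velocities': array([-6.66691267e-04, -4.31975078e-04, -3.27711066e-04,  6.03246443e-04,
        1.54137588e-03, -2.18297015e-05]), 'joint_torque': array([-5.45745443e-04, -4.40045428e+01, -1.76593530e+01,  6.32597599e-02,
        5.83207863e-02, -1.53719384e-04]), 'position': array([6.24658513e-01, 9.07069139e-05, 4.03772007e-01]), 'tool_rot': array([ 7.07120409e-01,  7.07092328e-01, -5.99995460e-04, -8.98647446e-04]), 'ft_force': array([-0.13413144,  0.58650007,  0.19680675]), 'moment': array([-0.02557771, -0.0324643 ,  0.05550742]), 'grip_force': 0.0, 'grip_width': 0.0872802021841836}
scene [ 0.113 -0.561  0.596] 44.051505330772315
shelf 0.81 [373. 234. 153.  81.] 5674 [[0.618, -0.063, 0.008], [0.705, 0.042, 0.066], [0.796, 0.163, 0.073]]
dish 0.69 [373. 269.  78.  64.] 3032 [[0.576, -0.045, 0.005], [0.665, -0.009, 0.014], [0.734, 0.088, 0.076]]
dish 0.27 [265. 242.  39.  72.] 2031 [[0.513, 0.105, 0.005], [0.529, 0.114, 0.065], [0.558,
[... 1390 characters left out ...]
07, 0.065], [0.793, 0.167, 0.072]]
dish 0.6 [322. 212. 127. 133.] 6107 [[0.582, -0.038, 0.001], [0.637, -0.009, 0.014], [0.687, 0.059, 0.075]]
dish 0.37 [209.  72.  93.  86.] 5281 [[0.521, 0.106, 0.017], [0.548, 0.128, 0.103], [0.567, 0.152, 0.105]]
grip 0.58 [324. 215. 124. 135.] 5795 [[0.582, -0.036, 0.007], [0.637, -0.009, 0.014], [0.687, 0.058, 0.075]]
tab 0.57 [322. 215. 126. 134.] 5848 [[0.583, -0.037, 0.007], [0.637, -0.009, 0.014], [0.687, 0.059, 0.075]]
bottle_right 0.66 [274. 400.  55.  52.] 2400 [[0.557, -0.182, 0.055], [0.582, -0.162, 0.093], [0.606, -0.153, 0.105]]
bottle_right 0.57 [406. 150. 224. 297.] 34799 [[0.625, -0.046, 0.063], [0.705, 0.07, 0.065], [0.792, 0.168, 0.072]]
```

Run:
```python
from h import *
def rect(P): 
    (c,s,a)=cv2.minAreaRect((P*1000).astype(np.float32)); return np.round(c,1),np.round(s,1),round(a,2)
for n in ['scene','side','wrist']:
    W=np.load(n+'0.npy'); x,y,z=W[...,0],W[...,1],W[...,2]
    near=(x>.55)&(x<.85)&(y>-.12)&(y<.22)
    S=near&(z>.060)&(z<.0755); 
    S=S.astype(np.uint8); k,lab,st,_=cv2.connectedComponentsWithStats(S)
    for i in range(1,k):
        if st[i,4]<40: continue
        m=lab==i; print(n,'comp',st[i,4],rect(W[m][:,:2]),np.median(z[m]).round(4))
    for nm,(a,b) in {'L':((.5,.6),(.08,.18)),'R':((.53,.64),(-.22,-.12))}.items():
        m=(x>a[0])&(x<a[1])&(y>b[0])&(y<b[1])&(z>.1); print(nm,rect(W[m][:,:2]))
    # dish rim
    m=near&(z>.015)&(z<.024)&(y<.11)&(x>.59)
    P=W[m][:,:2]; 
    print('rim pts',len(P))
```

```text
scene comp 5145 (array([709.7,  56.2]), array([114.8, 240.3]), 29.15) 0.066
scene comp 291 (array([589.8, -28.4]), array([19.6, 36. ]), 28.25) 0.0708
L (array([539.7, 131.4]), array([45.9, 45.3]), 29.88)
R (array([ 578.1, -178.3]), array([46.5, 45.6]), 61.4)
rim pts 564
side comp 5597 (array([710.7,  56.8]), array([111.2, 242.7]), 28.84) 0.0666
side comp 143 (array([594.9, -20.8]), array([16.1, 36.1]), 56.8) 0.0686
side comp 125 (array([560.4, 143.8]), array([ 9.1, 32.3]), 29.58) 0.0677
L (array([540.7, 132.4]), array([45.7, 47.2]), 55.96)
R (array([ 580.7, -174. ]), array([46.2, 46.1]), 82.23)
rim pts 364
wrist comp 35135 (array([711.6,  55.7]), array([110.8, 240.4]), 28.89) 0.0653
wrist comp 556 (array([558.9, 131. ]), array([49.9, 17.3]), 89.4) 0.068
wrist comp 786 (array([592.2, -27.4]), array([18.5, 36.4]), 30.85) 0.0743
L (array([540.6, 131.4]), array([46.1, 46. ]), 34.85)
R (array([ 578.3, -168.6]), array([30.6, 41.6]), 89.89)
rim pts 1056
```

View pics/wrist0.png

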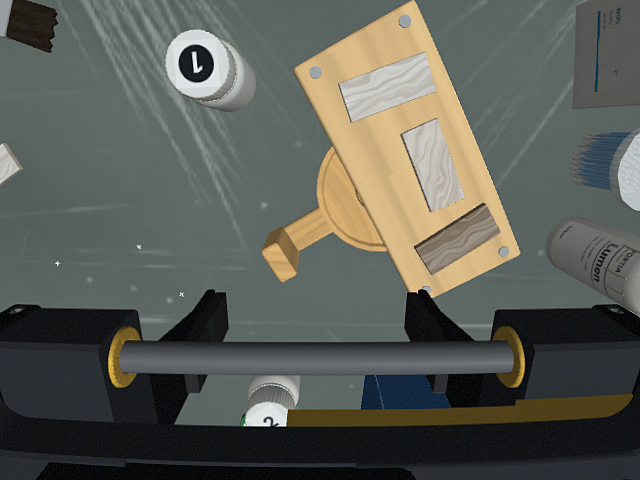

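View pics/scene0.png

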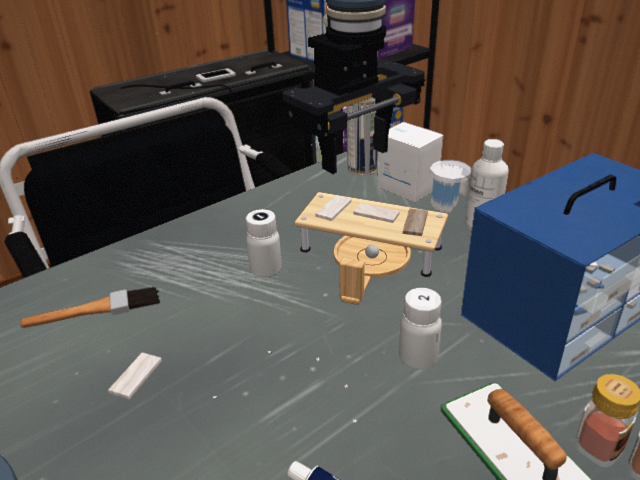

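Request:
step_arm([
  [-0.0028,-0.0023,-0.0095,0,0,2.5],
  [-0.0028,-0.0023,-0.0095,0,0,2.5],
  [-0.0028,-0.0023,-0.0095,0,0,2.5],
  [-0.0028,-0.0023,-0.0095,0,0,2.5],
  [-0.0028,-0.0023,-0.0095,0,0,2.5],
  [-0.0028,-0.0023,-0.0095,0,0,2.5],
  [-0.0028,-0.0023,-0.0095,0,0,2.5],
  [-0.0028,-0.0023,-0.0095,0,0,2.5],
  [-0.0028,-0.0023,-0.0095,0,0,2.5],
  [-0.0028,-0.0023,-0.0095,0,0,2.5],
  [-0.0028,-0.0023,-0.0095,0,0,2.5],
  [-0.0028,-0.0023,-0.0095,0,0,2.5],
], jaw=0.052)

```text
time: 2.7
position: [0.5914, -0.0277, 0.2905]
tool_rot: [0.499, 0.866, 0.0, 0.0]
ft_force: [-0.1, -0.3, 0.2]
grip_width: 0.0518
grip_force: 0.0
```

Run:
```python
from h import *
print('tip',robot.tip_extent)
o=get_obs(); print(o['position'],R.from_quat(o['tool_rot']).as_matrix().round(4).tolist(),o['q'],o['grip_width'])
for n in ['wrist','scene','side']:
    c,T=grab(n); W=cloud(c,T); cv2.imwrite(f'pics/{n}1.png',c['pixels']);x,y,z=W[...,0],W[...,1],W[...,2]
    m=(x>.56)&(x<.625)&(y>-.06)&(y<.005)
    for a,b in ((.0725,.078),(.069,.08),(.04,.079)):
        P=W[m&(z>a)&(z<b)]
        if len(P)>5:
            (ce,s,an)=cv2.minAreaRect((P[:,:2]*1000).astype(np.float32)); print(n,a,len(P),np.round(ce,1),np.round(s,1),round(an,2),np.median(P,0).round(4))
    # rim circle fit of dish wall/rim
    m=(x>.6)&(x<.78)&(y>-.06)&(y<.12)&(z>.0165)&(z<.022)
    P=W[m][:,:2]
    from scipy.optimize import least_squares
    if len(P)>50:
        f=least_squares(lambda p:np.hypot(P[:,0]-p[0],P[:,1]-p[1])-.0625,[.692,.029],loss='soft_l1',f_scale=.002); print(n,'rim',len(P),f.x.round(4))
```

```text
tip 0.1822
[ 0.59143688 -0.0276861   0.29052752] [[-0.5012, 0.8653, 0.0004], [0.8653, 0.5012, -0.0001], [-0.0003, 0.0003, -1.0]] [-2.35364411e-01  6.33106501e-01  1.61525864e+00 -1.30886526e-05
  8.92807314e-01 -7.60369137e-01] 0.0518389026956058
wrist 0.0725 1693 [591.5 -27.1] [17.6 36.1] 30.73 [ 0.5912 -0.0264  0.0747]
wrist 0.069 1824 [591.5 -27.1] [17.8 36.1] 30.72 [ 0.5909 -0.0257  0.0746]
wrist 0.04 2208 [591.5 -27.1] [18.  36.2] 30.28 [ 0.5893 -0.0224  0.0744]
wrist rim 1885 [0.6909 0.0314]
scene 0.0725 182 [590.4 -28. ] [20.2 35.3] 31.66 [ 0.589  -0.0287  0.075 ]
scene 0.069 235 [590.4 -27.9] [20.2 35.6] 31.66 [ 0.5884 -0.0295  0.0746]
scene 0.04 615 [589.6 -27.9] [21.6 36.4] 31.11 [ 0.5859 -0.0322  0.0638]
scene rim 304 [0.6895 0.0316]
side 0.0725 117 [591.9 -25.4] [18.3 37.8] 32.44 [ 0.5918 -0.0237  0.0756]
side 0.069 148 [591.8 -25.3] [18.8 37.7] 33.39 [ 0.5916 -0.0218  0.0753]
side 0.04 382 [591.8 -25.3] [18.8 37.7] 33.39 [ 0.5913 -0.0168  0.0638]
side rim 210 [0.6934 0.0333]
```

Request:
step_arm([
  [0,0.0005,-0.007,0,0,0.7],
  [0,0,-0.0085,0,0,0],
  [0,0,-0.0085,0,0,0],
  [0,0,-0.0085,0,0,0],
  [0,0,-0.0085,0,0,0],
  [0,0,-0.0085,0,0,0],
  [0,0,-0.008,0,0,0],
  [0,0,-0.006,0,0,0],
  [0,0,-0.005,0,0,0],
  [0,0,-0.003,0,0,0],
])

```text
time: 4.1
position: [0.5914, -0.027, 0.219]
tool_rot: [0.495, 0.869, -0.0, -0.0]
ft_force: [0.4, -0.1, -0.6]
grip_width: 0.0519
grip_force: 0.0
```

Request:
step_arm([
  [0,0,0,0,0,0],
  [0,0,0,0,0,0],
  [0,0,0,0,0,0],
  [0,0,0,0,0,0],
], jaw=0.023, squeeze=5)

```text
time: 4.6
position: [0.5914, -0.0271, 0.2194]
tool_rot: [0.495, 0.869, 0.0, 0.0]
ft_force: [-0.4, 0.8, 0.7]
grip_width: 0.025
grip_force: 0.0
```

Request:
step_arm([
  [0,0,0,0,0,0],
  [0,0,0,0,0,0],
  [0,0,0,0,0,0],
  [0,0,0,0,0,0],
], jaw=0.02)

```text
time: 5.1
position: [0.5914, -0.0271, 0.2192]
tool_rot: [0.495, 0.869, -0.0, -0.0]
ft_force: [-0.2, 0.1, 0.3]
grip_width: 0.0202
grip_force: 0.0
```

Request:
step_arm([
  [0,0,0,0,0,0],
  [0,0,0,0,0,0],
  [0,0,0,0,0,0],
  [0,0,0,0,0,0],
  [0,0,0,0,0,0],
  [0,0,0,0,0,0],
], jaw=0.016)

```text
time: 5.85
position: [0.5913, -0.0271, 0.2192]
tool_rot: [0.495, 0.869, -0.0, -0.0]
ft_force: [-1.8, -0.0, 0.7]
grip_width: 0.018
grip_force: 5.0
```

Request:
step_arm([
  [0,0,0,0,0,0],
  [0,0,0,0,0,0],
  [0,0,0,0,0,0],
  [0,0,0,0,0,0],
], jaw=0.0, squeeze=50)

```text
time: 6.35
position: [0.5914, -0.0271, 0.2192]
tool_rot: [0.495, 0.869, -0.0, -0.0]
ft_force: [-2.0, -1.2, 0.9]
grip_width: 0.0178
grip_force: 50.0
```

Request:
step_arm([
  [0,0,0.0003,0,0,0],
  [0,0,0.0007,0,0,0],
  [0,0,0.001,0,0,0],
  [0,0,0.001,0,0,0],
  [0,0,0.001,0,0,0],
  [0,0,0.001,0,0,0],
  [0,0,0.0007,0,0,0],
  [0,0,0.0003,0,0,0],
  [0,0,0,0,0,0],
  [0,0,0,0,0,0],
])

```text
time: 7.6
position: [0.5913, -0.0271, 0.2252]
tool_rot: [0.495, 0.869, -0.0, -0.0]
ft_force: [0.1, 0.3, -2.2]
grip_width: 0.0176
grip_force: 50.0
```

```bash
cat > look.py <<'E'
from h import *
import sys
k=sys.argv[1]
o=get_obs(); print(o['time'],o['position'].round(4),o['ft_force'].round(2),o['moment'].round(3),o['grip_force'],R.from_quat(o['tool_rot']).as_matrix()[:,2].round(4))
g=o['position']-[0,0,.164]
for n in ['scene','side','wrist']:
    c,T=grab(n); W=cloud(c,T); cv2.imwrite(f'pics/{n}{k}.png',c['pixels'])
    for l in ['dish','ball']:
        for r in cut_out(l,n)[:1]:
            w=W[r['region']];w=w[~np.isnan(w[:,0])]
            if l=='ball':
                d=w-T[:3,3]; e=(w+0.008*d/np.linalg.norm(d,axis=1)[:,None]); print(n,'ball',round(r['confidence'],2),len(w),np.median(e,0).round(4))
            else:
                # rim/neck planes: distance-ordered heights along tool y
                ya=R.from_quat(o['tool_rot']).as_matrix()[:,1]; 
                if len(sys.argv)>2: ya=ya*float(sys.argv[2])
                s=(w-g)@ya; t=(w-g)@np.cross([0,0,1],ya)
                q=[]
                for a in np.arange(.02,.2,.01):
                    mm=(s>a)&(s<a+.01)&(abs(t)<.013)
                    if mm.sum()>8:q.append((round(a+.005,3),int(mm.sum()),round(float(np.median(w[mm,2])),4)))
                print(n,'dish',round(r['confidence'],2),q)
E
python3 look.py 2
```

```text
7.6 [ 0.5913 -0.0271  0.2252] [ 0.12  0.31 -2.19] [-0.085  0.142  0.014] 50.005738316103816 [-1.e-04  0.e+00 -1.e+00]
scene dish 0.86 [(np.float64(0.035), 11, 0.0207), (np.float64(0.045), 17, 0.021), (np.float64(0.055), 22, 0.0242), (np.float64(0.075), 24, 0.0156), (np.float64(0.085), 29, 0.0139), (np.float64(0.095), 40, 0.0127), (np.float64(0.105), 26, 0.0116), (np.float64(0.115), 20, 0.0116), (np.float64(0.135), 12, 0.0131), (np.float64(0.145), 15, 0.0139)]
scene ball 0.52 55 [0.6936 0.0274 0.0226]
side dish 0.66 [(np.float64(0.025), 48, 0.0211), (np.float64(0.035), 50, 0.0208), (np.float64(0.045), 43, 0.021), (np.float64(0.055), 56, 0.0251), (np.float64(0.065), 25, 0.0196), (np.float64(0.195), 53, 0.0233)]
wrist dish 0.95 [(np.float64(0.025), 697, 0.0199), (np.float64(0.035), 749, 0.0198), (np.float64(0.045), 727, 0.0198), (np.float64(0.055), 686, 0.0241), (np.float64(0.065), 667, 0.0176), (np.float64(0.075), 677, 0.0151), (np.float64(0.085), 683, 0.0134), (np.float64(0.095), 659, 0.0121), (np.float64(0.105), 663, 0.0113), (np.float64(0.115), 191, 0.0111)]
wrist ball 0.95 549 [0.6859 0.0284 0.0192]
```

Request:
step_arm([
  [-0.0004,-0.0002,0,0,0,0],
  [-0.0009,-0.0005,0,0,0,0],
  [-0.0017,-0.001,0,0,0,0],
  [-0.0026,-0.0014,0,0,0,0],
  [-0.0035,-0.0019,0,0,0,0],
  [-0.0044,-0.0024,0,0,0,0],
  [-0.0052,-0.0029,0,0,0,0],
  [-0.0052,-0.0029,0,0,0,0],
  [-0.0052,-0.0029,0,0,0,0],
  [-0.0052,-0.0029,0,0,0,0],
  [-0.0052,-0.0029,0,0,0,0],
  [-0.0052,-0.0029,0,0,0,0],
])

```text
time: 9.55
position: [0.5464, -0.0521, 0.2253]
tool_rot: [0.495, 0.869, 0.0, 0.0]
ft_force: [0.5, 0.1, -2.3]
grip_width: 0.0177
grip_force: 50.0
```

Request:
step_arm([
  [-0.0052,-0.0029,0,0,0,0],
  [-0.0052,-0.0029,0,0,0,0],
  [-0.0052,-0.0029,0,0,0,0],
  [-0.0052,-0.0029,0,0,0,0],
  [-0.0052,-0.0029,0,0,0,0],
  [-0.0052,-0.0029,0,0,0,0],
  [-0.0052,-0.0029,0,0,0,0],
  [-0.0052,-0.0029,0,0,0,0],
  [-0.0052,-0.0029,0,0,0,0],
  [-0.0052,-0.0029,0,0,0,0],
  [-0.0052,-0.0029,0,0,0,0],
  [-0.0052,-0.0029,0,0,0,0],
])

```text
time: 11.05
position: [0.484, -0.0869, 0.2253]
tool_rot: [0.495, 0.869, -0.0, 0.0]
ft_force: [0.2, 0.2, -1.8]
grip_width: 0.0172
grip_force: 50.0
```

Request:
step_arm([
  [-0.0048,-0.0027,0,0,0,0],
  [-0.004,-0.0022,0,0,0,0],
  [-0.0031,-0.0017,0,0,0,0],
  [-0.0022,-0.0012,0,0,0,0],
  [-0.0013,-0.0007,0,0,0,0],
  [-0.0006,-0.0003,0,0,0,0],
  [0,0,0,0,0,0],
  [0,0,0,0,0,0],
  [0,0,0,0,0,0],
  [0,0,0,0,0,0],
])

```text
time: 12.3
position: [0.4683, -0.0955, 0.2253]
tool_rot: [0.495, 0.869, -0.0, 0.0]
ft_force: [0.7, -0.6, -1.5]
grip_width: 0.0172
grip_force: 50.0
```

```bash
python3 look.py 3
```

```text
12.3 [ 0.4683 -0.0955  0.2253] [ 0.69 -0.58 -1.47] [-0.066  0.121 -0.004] 50.0055683311075 [ 1.e-04 -1.e-04 -1.e+00]
scene dish 0.74 [(np.float64(0.025), 11, 0.0204), (np.float64(0.035), 26, 0.0198), (np.float64(0.045), 38, 0.0205), (np.float64(0.055), 45, 0.0238), (np.float64(0.065), 28, 0.0178), (np.float64(0.075), 41, 0.0154), (np.float64(0.085), 38, 0.0139), (np.float64(0.095), 42, 0.0131), (np.float64(0.105), 57, 0.012), (np.float64(0.115), 25, 0.0113), (np.float64(0.125), 19, 0.0118), (np.float64(0.135), 20, 0.0128), (np.float64(0.145), 46, 0.0138), (np.float64(0.155), 45, 0.0155), (np.float64(0.165), 55, 0.0184), (np.float64(0.175), 61, 0.0241), (np.float64(0.185), 38, 0.0236), (np.float64(0.195), 28, 0.0233)]
scene ball 0.46 125 [ 0.5667 -0.0394  0.0227]
side dish 0.69 [(np.float64(0.025), 43, 0.0213), (np.float64(0.035), 40, 0.0214), (np.float64(0.045), 28, 0.0211), (np.float64(0.055), 56, 0.0244), (np.float64(0.065), 46, 0.0189), (np.float64(0.075), 49, 0.0164), (np.float64(0.085), 41, 0.0147), (np.float64(0.095), 46, 0.0135), (np.float64(0.105), 28, 0.0131), (np.float64(0.
[... 223 characters left out ...]
at64(0.185), 44, 0.0241), (np.float64(0.195), 55, 0.0237)]
wrist dish 0.69 [(np.float64(0.025), 706, 0.0199), (np.float64(0.035), 758, 0.0199), (np.float64(0.045), 744, 0.0199), (np.float64(0.055), 678, 0.0242), (np.float64(0.065), 676, 0.0176), (np.float64(0.075), 684, 0.0153), (np.float64(0.085), 673, 0.0135), (np.float64(0.095), 669, 0.0122), (np.float64(0.105), 658, 0.0114), (np.float64(0.115), 201, 0.0112), (np.float64(0.125), 190, 0.0115), (np.float64(0.135), 425, 0.0123), (np.float64(0.145), 710, 0.0133), (np.float64(0.155), 762, 0.0149), (np.float64(0.165), 739, 0.0172), (np.float64(0.175), 816, 0.0231), (np.float64(0.185), 293, 0.0228)]
wrist ball 0.79 1638 [ 0.5677 -0.0365  0.0239]
```

Request:
step_arm([
  [0,0,0.002,0,0,0],
  [0,0,0.005,0,0,0],
  [0,0,0.008,0,0,0],
  [0,0,0.011,0,0,0],
  [0,0,0.014,0,0,0],
  [0,0,0.016,0,0,0],
  [0,0,0.016,0,0,0],
  [0,0,0.016,0,0,0],
  [0,0,0.016,0,0,0],
  [0,0,0.014,0,0,0],
  [0,0,0.011,0,0,0],
  [0,0,0.008,0,0,0],
])

```text
time: 14.25
position: [0.4682, -0.0954, 0.363]
tool_rot: [0.495, 0.869, 0.0, 0.0]
ft_force: [0.1, 0.0, -2.9]
grip_width: 0.0179
grip_force: 50.0
```

Request:
step_arm([
  [0,0,0.005,0,0,0],
  [0,0,0.002,0,0,0],
  [0,0,0,0,0,0],
  [0,0,0,0,0,0],
  [0,0,0,0,0,0],
  [0,0,0,0,0,0],
])

```text
time: 15.0
position: [0.4683, -0.0955, 0.3691]
tool_rot: [0.495, 0.869, -0.0, -0.0]
ft_force: [-0.7, -0.3, -1.6]
grip_width: 0.0173
grip_force: 50.0
```

```bash
python3 look.py 4 | sed 's/np.float64//g' | cut -c1-400
```

```text
15.0 [ 0.4683 -0.0955  0.3691] [-0.66 -0.29 -1.65] [-0.05   0.094  0.023] 50.005599204450846 [-3.e-04  1.e-04 -1.e+00]
scene dish 0.59 [((0.025), 9, 0.1635), ((0.035), 22, 0.1641), ((0.045), 41, 0.1643), ((0.055), 49, 0.1679), ((0.065), 12, 0.1611), ((0.075), 44, 0.1596), ((0.085), 59, 0.158), ((0.095), 64, 0.1564), ((0.105), 75, 0.1558), ((0.115), 40, 0.1553), ((0.125), 15, 0.1558), ((0.135), 21, 0.1563), ((0.145), 43, 0.158), ((0.155), 86, 0.1597), ((0.165), 107, 0.1625), ((0.175), 100, 0.1676), ((0.185), 49, 0.
scene ball 0.5 220 [ 0.5664 -0.0364  0.1684]
side dish 0.66 [((0.025), 34, 0.1643), ((0.035), 32, 0.1641), ((0.045), 21, 0.1645), ((0.055), 57, 0.1669), ((0.065), 48, 0.1619), ((0.075), 45, 0.1594), ((0.085), 46, 0.1575), ((0.095), 36, 0.1564), ((0.105), 17, 0.1557), ((0.115), 12, 0.1548), ((0.125), 27, 0.1556), ((0.135), 27, 0.1568), ((0.145), 32, 0.158), ((0.155), 31, 0.1602), ((0.165), 10, 0.1618), ((0.175), 36, 0.1687), ((0.185), 38, 0.1
side ball 0.74 168 [ 0.5677 -0.0362  0.1669]
wrist dish 0.65 [((0.025), 694, 0.1639), ((0.035), 752, 0.1639), ((0.045), 741, 0.1639), ((0.055), 679, 0.1681), ((0.065), 655, 0.1617), ((0.075), 680, 0.1592), ((0.085), 677, 0.1576), ((0.095), 662, 0.1562), ((0.105), 647, 0.1553), ((0.115), 186, 0.1551), ((0.125), 166, 0.1555), ((0.135), 420, 0.1563), ((0.145), 711, 0.1573), ((0.155), 761, 0.159), ((0.165), 742, 0.1613), ((0.175), 801, 0.1671), 
wrist ball 0.88 1577 [ 0.5676 -0.0366  0.168 ]
```

View pics/scene4.png

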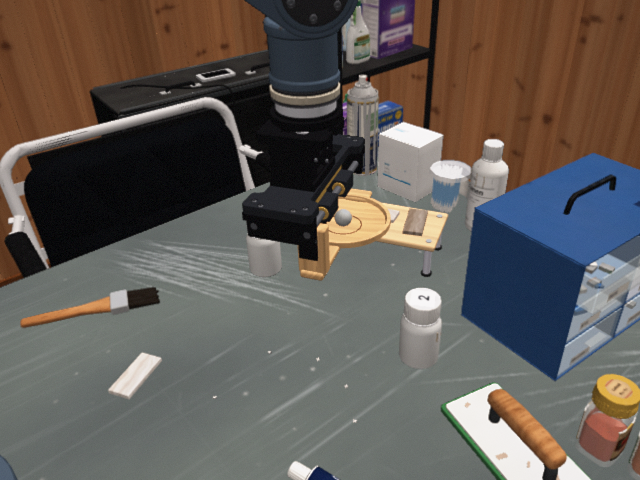

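The picture shows the dish held level at about (355, 220), with the ball at (343, 217) inside the ring. Both bottles are still standing. Next is the turn.

Request:
step_arm([
  [0,0,0,0,0,0.5],
  [0,0,0,0,0,1],
  [0,0,0,0,0,1.5],
  [0,0,0,0,0,2],
  [0,0,0,0,0,2.5],
  [0,0,0,0,0,3],
  [0,0,0,0,0,3],
  [0,0,0,0,0,3],
  [0,0,0,0,0,3],
  [0,0,0,0,0,3],
  [0,0,0,0,0,3],
  [0,0,0,0,0,3],
])

```text
time: 16.95
position: [0.4683, -0.0955, 0.3693]
tool_rot: [0.264, 0.964, -0.0, 0.0]
ft_force: [-0.2, 0.4, -2.2]
grip_width: 0.0178
grip_force: 50.0
```

Request:
step_arm([
  [0,0,0,0,0,3],
  [0,0,0,0,0,3],
  [0,0,0,0,0,3],
  [0,0,0,0,0,3],
  [0,0,0,0,0,3],
  [0,0,0,0,0,3],
  [0,0,0,0,0,3],
  [0,0,0,0,0,3],
  [0,0,0,0,0,3],
  [0,0,0,0,0,3],
  [0,0,0,0,0,3],
  [0,0,0,0,0,3],
])

```text
time: 18.45
position: [0.4684, -0.0955, 0.3694]
tool_rot: [-0.047, 0.999, -0.0, 0.0]
ft_force: [-0.1, -0.4, -2.7]
grip_width: 0.0174
grip_force: 50.0
```

Request:
step_arm([
  [0,0,0,0,0,3],
  [0,0,0,0,0,3],
  [0,0,0,0,0,3],
  [0,0,0,0,0,3],
  [0,0,0,0,0,3],
  [0,0,0,0,0,2.5],
  [0,0,0,0,0,2],
  [0,0,0,0,0,1.5],
  [0,0,0,0,0,1.2],
  [0,0,0,0,0,0.9],
  [0,0,0,0,0,0.6],
  [0,0,0,0,0,0],
])

```text
time: 19.95
position: [0.4683, -0.0955, 0.3692]
tool_rot: [-0.25, 0.968, 0.0, -0.0]
ft_force: [-0.3, -0.1, -2.1]
grip_width: 0.0176
grip_force: 50.0
```

Request:
step_arm([
  [0,0,0,0,0,0],
  [0,0,0,0,0,0],
  [0,0,0,0,0,0],
  [0,0,0,0,0,0],
  [0,0,0,0,0,0],
  [0,0,0,0,0,0],
  [0,0,0,0,0,0],
  [0,0,0,0,0,0],
  [0,0,0,0,0,0],
  [0,0,0,0,0,0],
  [0,0,0,0,0,0],
  [0,0,0,0,0,0],
])

```text
time: 21.45
position: [0.4683, -0.0955, 0.3692]
tool_rot: [-0.25, 0.968, 0.0, -0.0]
ft_force: [-0.5, 0.4, -2.8]
grip_width: 0.0177
grip_force: 50.0
```

```bash
python3 look.py 5 | sed 's/np.float64//g' | cut -c1-420; python3 -c "
from h import *
o=get_obs();M=R.from_quat(o['tool_rot']).as_matrix();print('yaw',np.degrees(np.arctan2(M[1,1],M[0,1])),np.abs(o['joint_velocities']).max())"
```

```text
21.45 [ 0.4683 -0.0955  0.3692] [-0.54  0.38 -2.8 ] [-0.002 -0.15   0.011] 50.00574323348701 [-0.  0. -1.]
scene dish 0.98 [((0.025), 106, 0.1644), ((0.035), 106, 0.1644), ((0.045), 107, 0.1644), ((0.055), 90, 0.1688), ((0.065), 70, 0.1619), ((0.075), 78, 0.1599), ((0.085), 78, 0.1582), ((0.095), 86, 0.1569), ((0.105), 102, 0.1561), ((0.115), 48, 0.1561), ((0.125), 52, 0.1561), ((0.135), 78, 0.1567), ((0.145), 96, 0.1581), ((0.155), 101, 0.1595), ((0.165), 113, 0.1622), ((0.175), 117, 0.1679), ((0.185), 72, 0.1676), ((0.1
scene ball 0.83 283 [0.4124 0.0056 0.1678]
side dish 0.79 [((0.025), 31, 0.1649), ((0.035), 33, 0.1645), ((0.045), 11, 0.1649), ((0.055), 80, 0.1671), ((0.065), 53, 0.1623), ((0.075), 54, 0.1599), ((0.085), 52, 0.1578), ((0.095), 24, 0.1568), ((0.105), 19, 0.1557), ((0.115), 25, 0.1553), ((0.125), 39, 0.1559), ((0.135), 37, 0.1567), ((0.145), 36, 0.1581), ((0.155), 33, 0.1595), ((0.175), 47, 0.1688), ((0.185), 51, 0.1673), ((0.195), 73, 0.1671)]
side ball 0.53 152 [0.4134 0.0066 0.1684]
wrist dish 0.91 [((0.025), 734, 0.1639), ((0.035), 763, 0.1638), ((0.045), 787, 0.1638), ((0.055), 665, 0.1681), ((0.065), 685, 0.1614), ((0.075), 682, 0.159), ((0.085), 682, 0.1573), ((0.095), 665, 0.156), ((0.105), 646, 0.1552), ((0.115), 189, 0.155), ((0.125), 192, 0.1554), ((0.135), 459, 0.1562), ((0.145), 714, 0.1572), ((0.155), 762, 0.159), ((0.165), 794, 0.1614), ((0.175), 739, 0.1675), ((0.185), 288, 0.1666)]
wrist ball 0.82 1614 [0.413  0.0051 0.1679]
yaw 118.89941258728565 0.0019908567624748715
```

View pics/scene5.png

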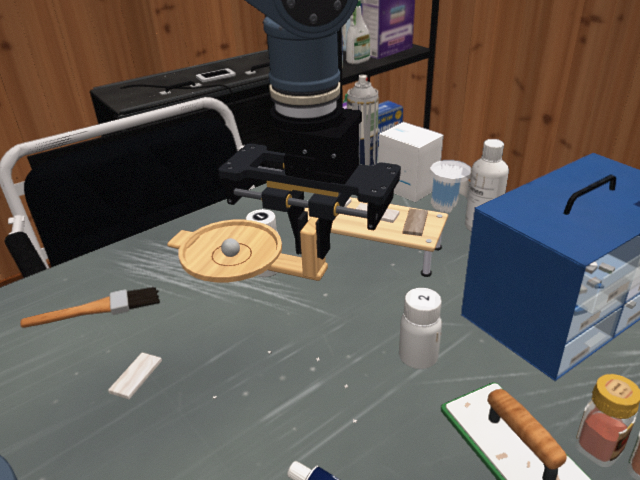

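The dish is level at 15 cm, with the ball in the ring at (230, 247). The tab at (180, 240) points left along the shelf front, towards the chair, and nothing is moving.

```bash
python3 -c "
from rig import *
print(hand_in())"
```

```text
the job is handed in; nothing more can be done
None
```

I drew the dish out, lifted it to about 15 cm and turned it so the tab points left along the shelf front. It was level and still with the ball in the ring when I handed in at about 21 s of the 58 s allowed; no verdict came back.

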